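Nudge the guide plate onto its locating pins

ROBOT

A 7-joint arm with a two-finger parallel gripper is mounted at the origin on the work surface. World frame = base frame: x ahead of the robot, y to its left, z up, the work surface at z = 0. Lengths are in m, angles in degrees, forces in N, time in s.
With the tool pointing down it reaches from about 0.425 to 0.875 m from the base axis. Payload 4.7 kg.
Tool frame: the origin (TCP) lies on the mounting face of the last link; the fingertips stand 182 mm ahead of it and the grasp point (between the pads) lies 164 mm ahead of it; z points along the fingers, x is the direction in which the jaws open and shut, and the axes are right-handed (so a half turn about z gives the same grasp; the last joint's range is limited). The gripper opens to 87 mm and grips with 3 to 60 N. Pads are 19 mm wide; open, the fingers measure 117 mm over their backs; the gripper's body (75 mm by 190 mm) begins 51 mm behind the grasp point.
Start: joints at [-71.442, 18.392, -4.016, 83.108, 1.295, 78.541, -3.26], TCP at [0.198, 0.619, 0.405] pointing down, gripper open.
Joint ranges: [-163.93, 163.93], [-17.29, 119.83], [-79.2, 71.16], [3.27, 140.29], [-89.18, 269.18], [5.43, 117.66], [-154.24, 154.24]. Speed limits (degrees/s): [147.25, 147.25, 180, 180, 180, 180, 180].

INTERFACE

Orientations are given as [roll, pitch, yaw] about the fixed x, y, z axes, in that order (R = Rz(yaw) Ry(pitch) Rx(roll)).
In Python, from cell import status, cams, env, outline_of, landmark_of gives the robot as it stands. The module is installed in compiled form; this text tells all that it offers.
- The arm moves only by the tool jog_arm, never from a script. Its argument "rows" is a list of rows, each a list of 7 numbers: the closure, from 0 (fully open) to 1 (shut), then the shift along the tool's x, y, z in m, then the turn, a rotation vector about the tool's x, y, z in degrees. A call has 1 to 12 rows; each row shifts and turns the commanded pose from where the row before left it, along the tool's axes as they then stand; what a row does not reach is not made up. A row lasts 1/12 s, in which the tool goes at most 41.7 mm and 7.16 degrees, less where a joint would pass 70% of its speed; a pose out of reach is approached as far as the arm can. A call with a gripper value outside its range is refused whole. The fingers move at their own pace and stop on an object; "grip_force" is the grip in N (left out, the last holds). Time passes only in rows, so rows that do not move let the fingers close. It gives the time, the measured TCP pose, the force and the opening at its end, in the units of the state.
- status.get_obs(): the state, without advancing time (a new reading comes with each control period).
- cams.read_camera(name): name is "scene" or "top" or "wrist"; returns (picture, depth): 420x560x3 uint8, red, green, blue; 420x560 float32, m along the optical axis (not along the pixel's ray), 0 where there is no reading.
- cams.camera_params(name): a dict with "vfov" (degrees; the focal length in pixels is half the picture's height over the tangent of half this angle, whatever the lens; pixels are square), "cx", "cy" (the principal point, pixels), "k1" (the pictures are not rectified: a ray, as slopes to the right and down, at radius r is drawn at 1 + k1 r^2 times it, then the intrinsics apply), "eye" and "attitude" of the camera in the world. Camera axes: x right, y up, looking along -z (the intrinsics and any distortion apply to the point x, -y, -z); pixel columns grow to the right and rows downward; lengths in m; the calibration is good to about 2 mm. A picture is of the moment at which its call begins: read the wrist's pose just before it. camera_params takes no time and is no camera call; for the wrist camera it gives the pose at the moment of the call.
- env.sign_off(): hands the job in, once; it reports no verdict.
Trained networks look in the newest picture that a camera, given by its name, has taken for a name from the list of things; names that differ only in an ending like _2 or _b are one class to them, and where a whole thing is asked for, a point or a joint stands for the part that bears it (a point fixed in the world has none). Each returns a list of dicts, best first, with "conf" (0 to 1); they miss things now and then, are a little off and sometimes report something else, mostly with a low value. They report only what shows in the picture. A call takes as long as a camera call. They do not tell look-alikes from the thing itself.
- outline_of(camera, name): "pixels" (420x560 bool, what is visible of it) and "box" ([left, top, right, bottom] in pixels, round what is visible of it).
- landmark_of(camera, name): "position" ([row, column] in pixels: a listed point, or the origin of a listed thing).
The state is a dict: "time_s": time; "qpos": joint angles; "joint_velocities": joint speeds; "effort": joint torques, N m; "tool_pos": TCP position; "tool_rot": TCP orientation; "force": force on the tool from outside, world axes, zero at the start; "wrist_torque": the same for the moment, N m; "grip_width": finger opening in m.
Only numpy, scipy, OpenCV 4.12 (cv2) and the standard library are available. Lean on these libraries where they do the work, as an engineer would, in place of code of your own. Each camera call takes 0.05 s, during which the arm holds its last target. There are 200 camera calls.

TASK

The steel guide plate has been laid askew on top of the two locating pins of the stamping jig. Push it sideways with the fingertips until both of its holes drop over the pins and it lies flat on the board, then move clear. Do not lift or tip the plate, and leave the bamboo cup, the punch box, the hammer and the loose punch where they are.

Things in the scene. Friction and masses are not known exactly. Their poses are not given: they have to be found in the camera images.
- jig: Pale wooden board, 190 mm (x) x 216 mm (y), 18 mm thick, fixed to the bench. Origin: centre of its underside; z up; x points roughly away from the robot. Two steel pins stand on it 36 mm from the centre towards -x, at y = +32 and -32 mm. With the plate home, plate and board are concentric with parallel edges: 35 mm of board shows at the x ends, 40 mm at the y sides. Nothing else stands on it.
- pin_left (a point): Foot of the pin on the jig's +y side, on its axis at the board's top (18 mm above the bench). The pin is 8 mm in diameter and stands 10 mm above the board, its top 4 mm tapering to a tip 5 mm across. Axes as the jig's.
- pin_right (a point): Foot of the like pin on the jig's -y side, on its axis at the board's top. Axes as the jig's.
- blank (a point): Centre of a copper disc 32 mm across let into the board's top, on its middle line, 18 mm from the board's centre towards +x. With the plate home it lies in the middle of the plate's window.
- plate: Loose steel plate, 120 (x) x 136 (y) x 6 mm, about 0.6 kg. Origin: centre of its underside; z up. At the start it lies on both pin tips with its far (+x) edge down on the board, sloping about 6 degrees; it is shifted 12 to 26 mm towards the jig's +y, up to 8 mm either way in x, and turned up to 8 degrees. A few newtons at an edge slide it; a hole over its pin drops 10 mm.
- hole_left (a point): Centre of the 11 mm through hole on the plate's +y side, at its underside: 36 mm from the plate's centre towards -x (the robot's side), 32 mm towards +y. It belongs over pin_left. Axes as the plate's.
- hole_right (a point): Centre of the like hole on the plate's -y side (36 mm towards -x, 32 mm towards -y), at its underside. It belongs over pin_right. Axes as the plate's.
- window (a point): Centre of the plate's rectangular through window, 50 mm (x) x 56 mm (y), at its underside, 18 mm from the plate's centre towards +x. Axes as the plate's.
- cup: A bamboo cup 64 mm across and 100 mm tall, full of steel punches that reach 160 mm, standing on the bench left (+y) of the jig. Origin: centre of its foot. Not to be moved.
- punch_box: A red plastic box of punches, 50 x 60 mm and 68 mm tall, right (-y) of the jig. Origin: centre of its foot. Not to be moved.
- hammer: A chasing hammer about 240 mm long lying on the bench right (-y) of the jig, towards the robot, 26 mm high, head (90 mm wide) at the far end. Origin: middle of its length, on the bench; x along the handle to the head. Not to be moved.
- punch: A single steel punch, 120 mm long and 9 mm thick, lying roughly crosswise on the bench beyond the jig. Origin: on the bench, 10 mm behind mid-length; x along it to the point. Not to be moved.
Mind the look-alikes: they are no part of the job. Of the things like the plate, leave any that is green; of the rest the smaller one is meant.

How it is judged:
By the outcome, as a careful person would: the job done as asked, in the order asked, and still so for the second after the job is handed in, with the robot touching nothing.
It also fails if it takes over 72 s, if anything falls off the work surface, if the arm or the gripper's body presses on something with over 40 N, if the wrist force passes 120 N, or if a joint passes its speed limit or range.

## Working session

There is one attempt and no reset: what is moved stays moved. The work goes in short steps, Python scripts to look and compute and a tool call to move; the robot and the scene stay as the last step left them, time stands still between calls to the robot, and variables do not carry over. Pictures are saved under pics/ and viewed, about 8 in all and at most 12, crops included, and the job is handed in when it is done.

Besides the shell and the picture viewer there is one more tool, called after "Emit:" as name(argument=value, ...), one argument or row to a line, values as JSON. jog_arm: Moves the arm, as the interface text tells. Its arguments: {"type":"object","properties":{"rows":{"type":"array"},"grip_force":{"type":"number"}},"required":["rows"]}

```bash
mkdir -p pics
cat > h.py <<'E'
import numpy as np, cv2
from cell import status, cams, env, outline_of, landmark_of
from scipy.spatial.transform import Rotation as R
def cam(name):
    p=cams.camera_params(name); return p
def rot(p):
    a=np.array(p["attitude"],float)
    return R.from_euler('xyz',a,degrees=True).as_matrix() if a.size==3 else a
def ray(p,row,col):
    f=210/np.tan(np.radians(p["vfov"]/2)); K=np.array([[f,0,p["cx"]],[0,f,p["cy"]],[0,0,1]])
    u=cv2.undistortPoints(np.array([[[col,row]]],float),K,np.array([p["k1"],0,0,0,0.]))[0,0]
    return rot(p)@np.array([u[0],-u[1],-1.])
def at_z(p,row,col,z):
    d=ray(p,row,col); e=np.array(p["eye"]); return e+d*(z-e[2])/d[2]
def at_d(p,row,col,dep): return np.array(p["eye"])+ray(p,row,col)*dep
def proj(p,X):
    c=rot(p).T@(np.array(X)-np.array(p["eye"])); x,y=c[0]/-c[2],-c[1]/-c[2]; f=210/np.tan(np.radians(p["vfov"]/2)); s=1+p["k1"]*(x*x+y*y)
    return p["cx"]+f*x*s,p["cy"]+f*y*s
def save(n,im,s=1): cv2.imwrite('pics/'+n,cv2.resize(im[:,:,::-1],None,fx=s,fy=s,interpolation=cv2.INTER_CUBIC))
E
python3 - <<'E'
from h import *
o=status.get_obs(); print(o)
for c in("scene","top"):
    im,d=cams.read_camera(c); p=cam(c); print(c,p); save(c+'0.png',im,1.4)
    np.savez(c+'0.npz',im=im,d=d)
    for n in("jig","plate","cup","punch_box","hammer","punch","hole_left","hole_right","window","pin_left","pin_right","blank"):
        for r in landmark_of(c,n):
            if r["conf"]<.2: continue
            q=r["position"]; i,j=int(q[0]),int(q[1]); print(n,round(r["conf"],2),np.round(q,1),np.round(at_d(p,*q,d[min(max(i,0),419),min(max(j,0),559)]),4))
E
```

```text
{'time_s': 0.0, 'qpos': array([-71.44241924,  18.43899921,  -4.01518834,  83.17355193,
         1.29370731,  78.53997061,  -3.26046424]), 'joint_velocities': array([ 0.00135203,  0.04938508, -0.02072341, -0.012081  , -0.03627503,
       -0.06685776, -0.07832148]), 'effort': array([-6.80310677e-04, -4.91279054e+01, -4.04174645e-01, -3.12531424e+01,
       -6.38913014e-02,  4.36424604e-02,  1.69667960e-04]), 'tool_pos': array([0.19812888, 0.61886074, 0.40367364]), 'tool_rot': array([1.79995508e+02, 1.07355216e-01, 7.22510869e+01]), 'force': array([0.07993916, 0.05175352, 0.20046379]), 'wrist_torque': array([-0.01447612,  0.04879592,  0.03711544]), 'grip_width': 0.0871913228727349}
scene {'vfov': 49.19129984521922, 'cx': 281.75178614106295, 'cy': 207.0527135397783, 'k1': 0.013900768669698185, 'eye': array([1.12685531, 0.24520202, 1.06557143]), 'attitude': array([ 30.28390627,  -0.35317854, 115.89382295])}
jig 0.95 [206.5 268.2] [ 0.5872 -0.0495  0.0165]
jig 0.49 [283.  259.6] [7.822e-01 2.490e-02 6.000e-04]
jig 0.21 [189.1 260.9] [ 0.5554 -0.087   0.0315]
plate 0.92 [203.7 273. ] [ 0.57
[... 1841 characters left out ...]
91]
hole_left 0.96 [231.6 276.1] [ 0.5292 -0.0201  0.0188]
hole_left 0.92 [266.  225.8] [ 4.166e-01  1.379e-01 -1.000e-04]
hole_left 0.72 [208.1 215.2] [0.6023 0.1793 0.0008]
hole_right 0.94 [296.7 214. ] [0.32   0.1709 0.0068]
hole_right 0.73 [227.8 298.2] [ 0.5421 -0.0898  0.0292]
hole_right 0.61 [196.9 200.4] [ 0.6381  0.2292 -0.    ]
window 0.76 [212.6 285.8] [ 0.5913 -0.0502  0.0165]
window 0.72 [189.3 214.8] [ 0.665   0.1836 -0.0022]
window 0.67 [271.6 197.4] [0.3968 0.2276 0.0008]
pin_left 0.71 [232.5 283.2] [ 0.5257 -0.0422  0.0338]
pin_right 0.56 [230.8 302. ] [ 0.5327 -0.1018  0.0309]
blank 0.73 [213.2 287.1] [ 0.5888 -0.0541  0.0225]
blank 0.61 [204.9 151.6] [0.5945 0.3584 0.0977]
```

View pics/scene0.png

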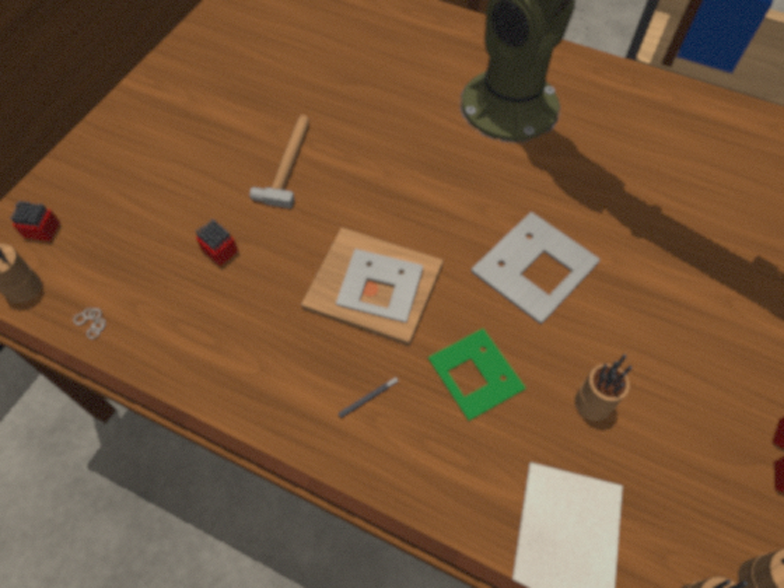

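Run:
```python
from h import *
im=np.load('top0.npz')['im']; save('topc.png',im[150:320,140:340],4)
```

```text
(no output)
```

View pics/topc.png

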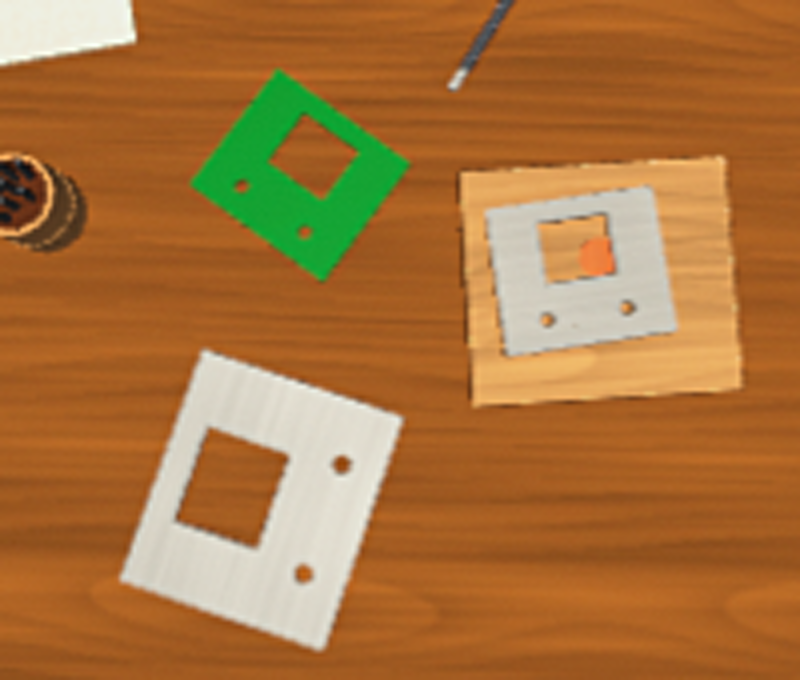

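Three look-alikes, in top-crop pixels: the green plate (300,175), the large grey plate on the bench (260,500), and the small grey plate on the board (580,270). The small grey plate on the jig is the target, and the crop confirms it. I'll swing over the jig for a close look.

Emit:
jog_arm(
  rows=[
    [0,0,0.04,0,0,0,3.6],
    [0,0,0.04,0,0,0,3.6],
    [0,0,0.04,0,0,0,3.6],
    [0,0,0.04,0,0,0,3.6],
    [0,0,0.04,0,0,0,3.6],
    [0,0,0.04,0,0,0,3.6],
    [0,0,0.04,0,0,0,3.6],
    [0,0,0.04,0,0,0,3.6],
    [0,0,0.04,0,0,0,3.6],
    [0,0,0.04,0,0,0,3.6],
    [0,0,0.04,0,0,0,3.6],
    [0,0,0.04,0,0,0,3.6],
  ],
)

```text
time_s: 2.3
tool_pos: [0.571, 0.3319, 0.4048]
tool_rot: [-180.0, -0.0, 28.9]
force: [-0.2, 0.3, -0.7]
grip_width: 0.087
```

Emit:
jog_arm(
  rows=[
    [0,0,0.04,0,0,0,3.6],
    [0,0,0.04,0,0,0,3.6],
    [0,0,0.04,0,0,0,3.6],
    [0,0,0.04,0,0,0,3.6],
    [0,0,0.04,0,0,0,3.6],
    [0,0,0.04,0,0,0,3.6],
    [0,0,0.04,0,0,0,3.6],
    [0,0,0.04,0,0,0,3.6],
    [0,-0.04,0,0,0,0,0],
    [0,-0.03,0,0,0,0,0],
    [0,0,0,0,0,0,0],
    [0,0,0,0,0,0,0],
  ],
)

```text
time_s: 3.3
tool_pos: [0.5886, 0.0292, 0.405]
tool_rot: [-179.9, -0.0, 0.3]
force: [1.0, 0.2, -0.8]
grip_width: 0.0874
```

Run:
```python
from h import *
o=status.get_obs(); print(o['time_s'],o['tool_pos'],o['tool_rot'],o['force'])
p=cam("wrist");im,d=cams.read_camera("wrist");print(p);save('w1.png',im,1.4);np.savez('w1.npz',im=im,d=d)
for n in("jig","plate","hole_left","hole_right","window","pin_left","pin_right","blank"):
        for r in landmark_of("wrist",n)[:2]:
            q=r["position"]; print(n,round(r["conf"],2),np.round(q,1),np.round(at_d(p,*q,d[int(q[0]),int(q[1])]),4))
```

```text
3.3 [0.58858809 0.02917559 0.40501955] [-1.79916851e+02 -1.43379815e-02  2.55265319e-01] [ 0.98351065  0.17240173 -0.80357552]
{'vfov': 67.86663425784465, 'cx': 284.7599452559887, 'cy': 211.10440829046206, 'k1': -0.06720049775862226, 'eye': array([0.58770269, 0.09974543, 0.3854287 ]), 'attitude': array([-1.48210024e+01, -8.65365023e-03,  3.33402287e-01])}
jig 0.76 [254.1 274.1] [ 0.5752 -0.0538  0.0181]
plate 0.75 [ 33.4 110.2] [0.3855 0.2091 0.0007]
plate 0.67 [252.1 280.1] [ 0.5828 -0.0505  0.0193]
hole_left 0.9 [228.3 242.1] [ 0.5357 -0.0196  0.0186]
hole_left 0.56 [ 93.8 138.7] [0.4142 0.141  0.0009]
hole_right 0.91 [  4.5 333.2] [0.6406 0.2357 0.0039]
hole_right 0.71 [278.6 251.3] [0.579  0.061  0.3097]
pin_left 0.84 [237.6 238.6] [ 0.5336 -0.0258  0.0352]
pin_right 0.56 [283.5 245.4] [0.5775 0.0601 0.3107]
pin_right 0.25 [259.6 284.2] [ 0.588  -0.0605  0.0198]
blank 0.88 [258.8 283.8] [ 0.5875 -0.059   0.0207]
```

View pics/w1.png

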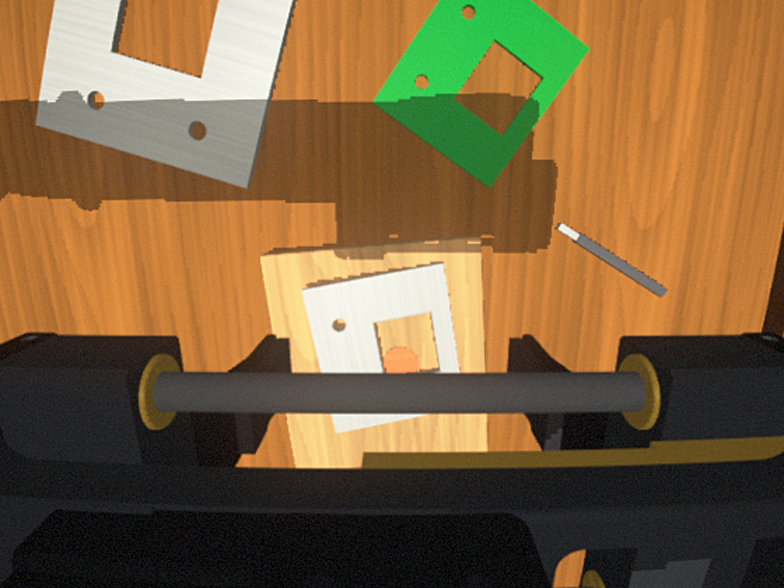

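The wrist view shows the green plate at the top and the large grey plate at upper left. The target plate, on the jig, is partly hidden by the gripper, with its left hole near (338,325) and the copper disc near (400,360). I'll back off towards +y to see all of it.

Emit:
jog_arm(
  rows=[
    [0,0,-0.04,0,0,0,0],
    [0,0,-0.04,0,0,0,0],
    [0,0.0,-0.03,0,0,0,0],
    [0,0,0,0,0,0,0],
    [0,0,0,0,0,0,0],
  ],
)

```text
time_s: 4.17
tool_pos: [0.5888, 0.1423, 0.4043]
tool_rot: [-180.0, 0.0, 0.5]
force: [-0.8, -0.8, 1.0]
grip_width: 0.0872
```

```bash
cat > look.py <<'E'
from h import *
import sys
from scipy.optimize import minimize
def look(tag,view=False,tilt=None):
    o=status.get_obs(); p=cam("wrist"); im,d=cams.read_camera("wrist"); np.savez(tag+'.npz',im=im,d=d)
    print('t',round(o['time_s'],2),'tcp',np.round(o['tool_pos'],4),np.round(o['tool_rot'],2))
    hsv=cv2.cvtColor(im,cv2.COLOR_RGB2HSV)
    if view: save(tag+'.png',im,1.4)
    for n in("jig","plate","hole_left","hole_right","window","pin_left","pin_right","blank"):
        z={'jig':.018,'plate':.018}.get(n)
        for r in landmark_of("wrist",n)[:3]:
            q=r["position"]; i,j=int(q[0]),int(q[1]); dd=np.median(d[max(i-1,0):i+2,max(j-1,0):j+2]); print(n,round(r["conf"],2),np.round(q,1),'depth',np.round(at_d(p,*q,dd),4),'z18',np.round(at_z(p,*q,.018)[:2],4))
    for n in("jig","plate"):
        for r in outline_of("wrist",n)[:3]:
            m=r["pixels"].astype(np.uint8); c=max(cv2.findContours(m,0,1)[0],key=cv2.contourArea)
            h=cv2.convexHull(c); k=cv2.approxPolyDP(h,6,True)[:,0]
            print(n,'conf',round(r["conf"],2),'area',m.sum())
            for x,y in k:
                print('  px',x,y,'z18',np.round(at_z(p,y,x,.018)[:2],4),'z24',np.round(at_z(p,y,x,.024)[:2],4),'z34',np.round(at_z(p,y,x,.034)[:2],4))
if __name__=="__main__": look(sys.argv[1],len(sys.argv)>2)
E
python3 look.py w2 v
```

```text
t 4.17 tcp [0.5888 0.1423 0.4043] [-1.8e+02  4.0e-02  5.5e-01]
jig 0.73 [326.2 272.6] depth [0.5851 0.1669 0.3198] z18 [ 0.5735 -0.0471]
plate 0.92 [133.1 119.2] depth [0.3847 0.207  0.    ] z18 [0.3942 0.2073]
plate 0.74 [329.2 275.4] depth [0.5858 0.167  0.321 ] z18 [ 0.5774 -0.0518]
plate 0.68 [153.1 338.9] depth [6.536e-01 1.845e-01 2.000e-04] z18 [0.6505 0.1858]
hole_left 0.94 [189.6 145.7] depth [0.4138 0.1378 0.005 ] z18 [0.4197 0.1404]
hole_left 0.64 [312.3 241.6] depth [ 0.5344 -0.0153  0.0344] z18 [ 0.5319 -0.0259]
hole_left 0.56 [157.6 298.5] depth [0.6044 0.1784 0.0007] z18 [0.6036 0.18  ]
hole_right 0.94 [167.7  82.5] depth [3.312e-01 1.647e-01 1.000e-04] z18 [0.3432 0.1669]
hole_right 0.93 [115. 332.] depth [6.431e-01 2.292e-01 4.000e-04] z18 [0.6405 0.2284]
pin_left 0.92 [316.  241.8] depth [ 0.5341 -0.0226  0.0316] z18 [ 0.532  -0.0317]
blank 0.57 [335.2 284.6] depth [0.5879 0.1689 0.3258] z18 [ 0.59   -0.0614]
jig conf 0.63 area 2704
  px 215 296 z18 [ 0.4973 -0.0019] z24 [0.4988 0.0016] z34 [0.5013 0.0075]
  px 227 331 z18 [ 0.5109 -0.0559] z24 [ 0.5121 -0.0515] z34
[... 442 characters left out ...]
1 0.1639] z24 [0.5684 0.1647] z34 [0.5689 0.1661]
plate conf 0.89 area 18335
  px 59 43 z18 [0.3323 0.3081] z24 [0.3365 0.3066] z34 [0.3434 0.304 ]
  px 217 91 z18 [0.5112 0.2532] z24 [0.5124 0.2525] z34 [0.5145 0.2514]
  px 182 224 z18 [0.4612 0.0974] z24 [0.4633 0.0993] z34 [0.4667 0.1024]
  px 40 179 z18 [0.2845 0.1531] z24 [0.2895 0.1541] z34 [0.2977 0.1557]
plate conf 0.77 area 2323
  px 316 297 z18 [ 0.6308 -0.0015] z24 [0.6301 0.002 ] z34 [0.6289 0.0078]
  px 319 322 z18 [ 0.6365 -0.0398] z24 [ 0.6357 -0.0357] z34 [ 0.6343 -0.0288]
  px 235 333 z18 [ 0.5218 -0.0589] z24 [ 0.5229 -0.0545] z34 [ 0.5247 -0.0471]
  px 221 300 z18 [ 0.505  -0.0077] z24 [ 0.5064 -0.0041] z34 [0.5086 0.0019]
```

View pics/w2.png

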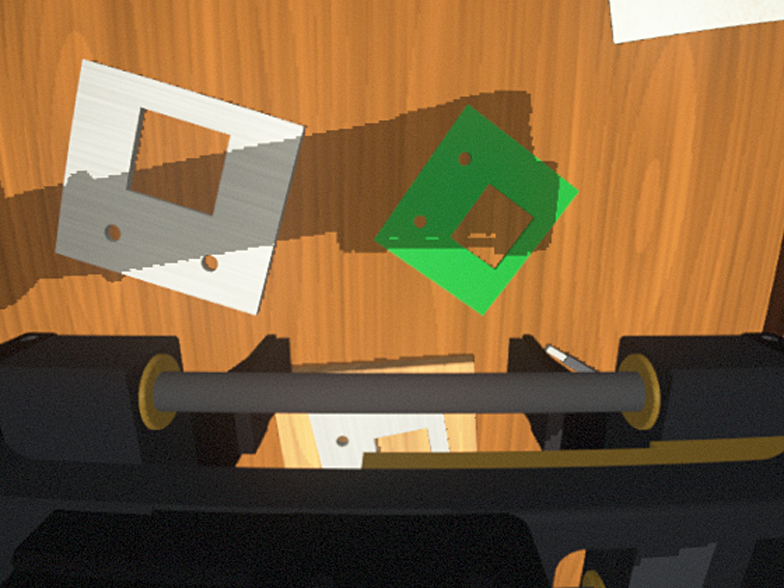

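I moved the wrong way, because the camera looks past the fingers towards +y. I'll move to the −y side instead.

Emit:
jog_arm(
  rows=[
    [0,0,0.04,0,0,0,0],
    [0,0,0.04,0,0,0,0],
    [0,0,0.04,0,0,0,0],
    [0,0,0.04,0,0,0,0],
    [0,0,0.04,0,0,0,0],
    [0,0,0.04,0,0,0,0],
    [0,0,0.03,0,0,0,0],
    [0,0,0,0,0,0,0],
    [0,0,0,0,0,0,0],
    [0,0,0,0,0,0,0],
  ],
)

```text
time_s: 5.55
tool_pos: [0.5904, -0.1299, 0.4046]
tool_rot: [-179.9, -0.0, 0.3]
force: [-0.7, 0.6, -0.3]
grip_width: 0.0869
```

```bash
python3 look.py w3 v
```

```text
t 5.55 tcp [ 0.5904 -0.1299  0.4046] [-179.94   -0.      0.28]
jig 0.75 [131.3 267.7] depth [ 0.5706 -0.0622  0.0313] z18 [ 0.5699 -0.0623]
plate 0.84 [117.9 275.8] depth [ 0.5792 -0.0474  0.0179] z18 [ 0.5792 -0.0474]
hole_left 0.87 [ 90.5 233.3] depth [ 0.5317 -0.0178  0.018 ] z18 [ 0.5317 -0.0178]
hole_right 0.72 [151.2 246. ] depth [ 0.5446 -0.0849  0.0186] z18 [ 0.5446 -0.0849]
window 0.51 [130.5 283.6] depth [ 0.5881 -0.0613  0.0195] z18 [ 0.5881 -0.0613]
pin_left 0.7 [101.2 231.5] depth [ 0.5321 -0.0306  0.0345] z18 [ 0.5294 -0.0293]
pin_right 0.33 [ 88.6 233.3] depth [ 0.5319 -0.0158  0.0184] z18 [ 0.5318 -0.0158]
blank 0.69 [128.9 282.4] depth [ 0.5867 -0.0595  0.0195] z18 [ 0.5867 -0.0595]
jig conf 0.6 area 19617
  px 345 23 z18 [0.6535 0.053 ] z24 [0.6525 0.0512] z34 [0.6507 0.0481]
  px 353 213 z18 [ 0.6734 -0.1585] z24 [ 0.6721 -0.1569] z34 [ 0.6698 -0.1542]
  px 203 225 z18 [ 0.489  -0.1751] z24 [ 0.4906 -0.1732] z34 [ 0.4934 -0.17  ]
  px 176 40 z18 [0.4702 0.0357] z24 [0.4721 0.0342] z34 [0.4754 0.0316]
plate conf 0.66 area 11578
  px 318 41 z18 [0.6249 0.0342] z24 [0.6243 0.0327] z34 [0.6233 0.0302]
  px 335 165 z18 [ 0.6487 -0.1003] z24 [ 0.6477 -0.0996] z34 [ 0.6461 -0.0985]
  px 234 185 z18 [ 0.5293 -0.1248] z24 [ 0.5303 -0.1237] z34 [ 0.5319 -0.122 ]
  px 208 59 z18 [0.5047 0.0156] z24 [0.5061 0.0143] z34 [0.5084 0.0123]
plate conf 0.53 area 1067
  px 407 20 z18 [0.721  0.0582] z24 [0.7189 0.0562] z34 [0.7153 0.053 ]
  px 437 32 z18 [0.7555 0.0473] z24 [0.7528 0.0456] z34 [0.7483 0.0427]
  px 491 78 z18 [0.8241 0.0017] z24 [8.203e-01 7.000e-04] z34 [ 0.8139 -0.0009]
```

View pics/w3.png

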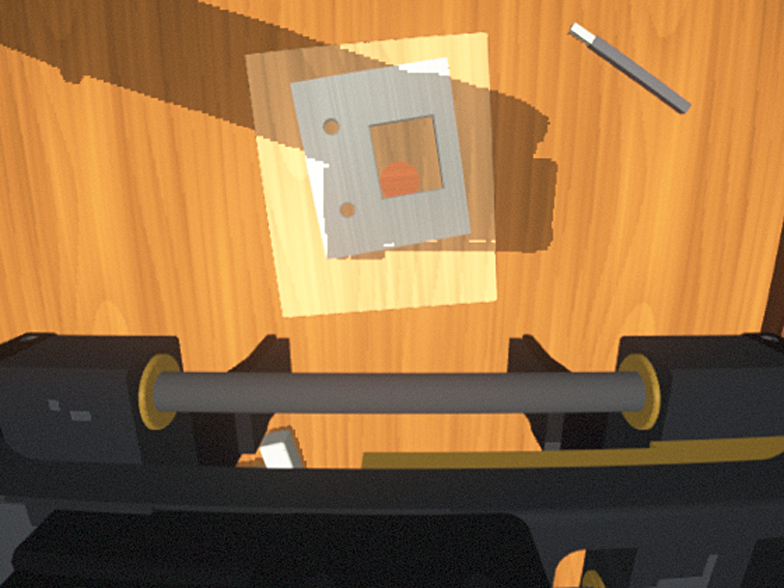

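The picture shows all of the target plate: holes near (331,127) and (347,210), window near (407,157), disc near (400,180). The board's edges are clear, and the punch lies beyond it near (630,70). I'll refine the jig and plate poses with an edge fit.

```bash
cat > fit.py <<'E'
from h import *
from scipy.optimize import least_squares
def seg(a,b,n=60): t=np.linspace(0,1,n)[:,None]; return np.array(a)*(1-t)+np.array(b)*t
def rect(x0,x1,y0,y1,z): 
    c=[(x0,y0,z),(x1,y0,z),(x1,y1,z),(x0,y1,z)]; return np.vstack([seg(c[i],c[(i+1)%4]) for i in range(4)])
def circ(x,y,r,z,n=40): t=np.linspace(0,2*np.pi,n); return np.c_[x+r*np.cos(t),y+r*np.sin(t),z+0*t]
JIG=np.vstack([rect(-.095,.095,-.108,.108,.018)])
PL=np.vstack([rect(-.06,.06,-.068,.068,.006),rect(-.007,.043,-.028,.028,.006),circ(-.036,.032,.0055,.006),circ(-.036,-.032,.0055,.006)])
def place(M,x,y,yaw,pitch=0.):
    if pitch:  # far edge down on board, slope
        P=M.copy(); P[:,0]-=.06; P=P@R.from_euler('y',pitch,degrees=True).as_matrix().T; P[:,0]+=.06*np.cos(np.radians(pitch)); M=P
        M=M+[0,0,.018]
    elif M is PL: M=M+[0,0,.018]
    return M@R.from_euler('z',yaw,degrees=True).as_matrix().T+[x,y,0]
def projm(p,X):
    c=(X-np.array(p["eye"]))@rot(p); x,y=c[:,0]/-c[:,2],c[:,1]/c[:,2]; f=210/np.tan(np.radians(p["vfov"]/2)); s=1+p["k1"]*(x*x+y*y)
    return np.c_[p["cx"]+f*x*s,p["cy"]+f*y*s]
def fit(im,p,jig0,pl0,pitch,tag,name):
    e=cv2.Canny(cv2.GaussianBlur(im,(0,0),.8),40,100); D=cv2.distanceTransform(255-e,cv2.DIST_L2,5)
    def res(v,M,pt): 
        u=projm(p,place(M,*v[:2],v[2],pt)); q=cv2.remap(D,u[:,:1].astype(np.float32),u[:,1:].astype(np.float32),1,borderValue=8)
        return np.minimum(q[:,0],6)
    def go(M,v0,pt):
        best=None
        v0=np.array(v0,float)
        for dx in(-.003,0,.003):
            for dy in(-.003,0,.003):
                r=least_squares(lambda v:res(v,M,pt),v0+[dx,dy,0],x_scale=[.002,.002,1.],diff_step=[2e-3,2e-2,2e-2],loss='soft_l1')
                if best is None or r.cost<best.cost: best=r
        return best.x, np.mean(res(best.x,M,pt))
    j,ej=go(JIG,jig0,0); best=min((go(PL,pl0,pt)+(pt,) for pt in pitch),key=lambda t:t[1]); pl,ep,pt=best
    d=R.from_euler('z',-j[2],degrees=True).as_matrix()[:2,:2]@(pl[:2]-j[:2])
    print('jig',np.round(j,4),'err px',round(ej,2),'| plate',np.round(pl,4),'err',round(ep,2),'pitch',pt)
    print('plate in jig mm',np.round(d*1000,1),'yaw',round(pl[2]-j[2],2))
    v=im.copy()
    for M,w,pp,c in((JIG,j,0,(0,0,255)),(PL,pl,pt,(255,0,0))):
        for x,y in projm(p,place(M,*w[:2],w[2],pp)): 
            if 0<=x<560 and 0<=y<420: v[int(y+.5),int(x+.5)]=c
    cv2.imwrite('pics/'+tag+'.png',cv2.resize(v[:240,150:380,::-1],None,fx=2.5,fy=2.5,interpolation=0))
    return j,pl
def snap(tag,jig0,pl0,pitch=(0,3,6)):
    p=cam("wrist"); im,d=cams.read_camera("wrist"); np.savez(tag+'.npz',im=im,d=d); return fit(im,p,jig0,pl0,pitch,tag,None)
E
python3 - <<'E'
from fit import *
o=status.get_obs(); snap('f1',(.5715,-.0612,5.25),(.578,-.044,10.2),(5,6,7))
snap('f1b',(.5715,-.0612,5.25),(.578,-.044,10.2),(6,))
E
```

```text
jig [ 0.5716 -0.0616  4.9887] err px 0.66 | plate [ 0.5774 -0.0444 10.1801] err 0.32 pitch 6
plate in jig mm [ 7.3 16.6] yaw 5.19
jig [ 0.5717 -0.0616  5.0216] err px 0.67 | plate [ 0.5773 -0.0446 10.123 ] err 0.33 pitch 6
plate in jig mm [ 7.2 16.5] yaw 5.1
```

View pics/f1.png

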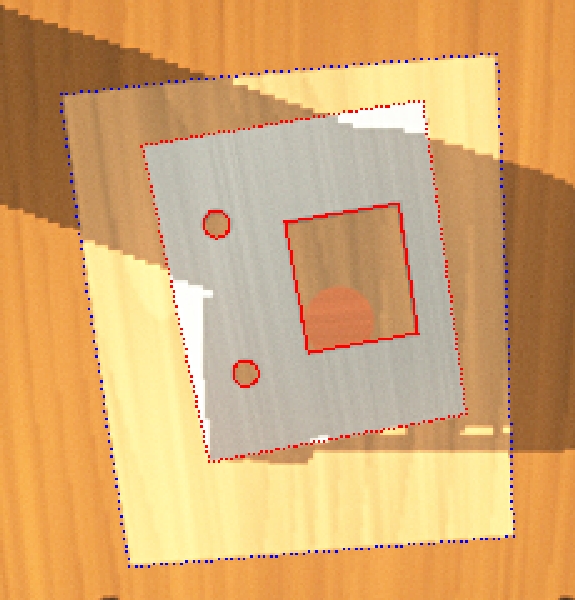

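The fit overlays well: the plate is at (+7.3, +16.6) mm and +5.2° in the jig frame. I'll go to the +y side, align the yaw with the jig and come down.

Emit:
jog_arm(
  rows=[
    [0,0,0,0,0,0,-4.7],
    [0,-0.008,-0.036,0,0,0,0],
    [0,0,-0.036,0,0,0,0],
    [0,0,-0.036,0,0,0,0],
    [0,0,-0.036,0,0,0,0],
    [0,0,-0.036,0,0,0,0],
    [0,0,0,0.034,0,0,0],
    [0,0,0,0.034,0,0,0],
    [0,0,0,0.034,0,0,0],
    [0,0,0,0.034,0,0,0],
    [0,0,0,0.034,0,0,0],
    [0,0,0,0,0,0,0],
  ],
)

```text
time_s: 7.2
tool_pos: [0.5634, 0.0479, 0.2282]
tool_rot: [179.9, 0.7, 5.0]
force: [-2.6, 0.8, -1.0]
grip_width: 0.0871
```

Emit:
jog_arm(
  rows=[
    [0,0,0,0.015,0,0,0],
    [0,0,0,0.01,0,0,0],
    [0,0,0,0,0,0,0],
    [0,0,0,0,0,0,0],
  ],
)

```text
time_s: 7.53
tool_pos: [0.5671, 0.048, 0.2107]
tool_rot: [-180.0, -0.0, 4.9]
force: [-0.3, -0.2, 1.0]
grip_width: 0.0872
```

Emit:
jog_arm(
  rows=[
    [0,0,0,0.007,0,0,0],
    [0,0,0,0,0,0,0],
    [0,0,0.006,0,0,0,0],
    [0,0,0.003,0,0,0,0],
    [0,0,0.003,0,0,0,0],
  ],
)

```text
time_s: 7.95
tool_pos: [0.5683, 0.0359, 0.2034]
tool_rot: [-179.9, -0.1, 4.9]
force: [0.3, 2.8, -0.6]
grip_width: 0.0867
```

Emit:
jog_arm(
  rows=[
    [0,0,0.003,0,0,0,0],
    [0,0,0.003,0,0,0,0],
    [0,0,0.003,0,0,0,0],
    [0,0,0.003,0,0,0,0],
  ],
)

```text
time_s: 8.28
tool_pos: [0.5692, 0.0245, 0.2032]
tool_rot: [-179.9, -0.1, 5.0]
force: [1.2, 4.1, 1.5]
grip_width: 0.087
```

Emit:
jog_arm(
  rows=[
    [0,0,0.002,0,0,0,0],
    [0,0,0.002,0,0,0,0],
    [0,0,0.001,0,0,0,0],
    [0,0,0,0,0,0,0],
  ],
)

```text
time_s: 8.62
tool_pos: [0.5689, 0.018, 0.2025]
tool_rot: [179.9, 0.1, 4.9]
force: [-0.8, 2.1, 1.3]
grip_width: 0.0873
```

Run:
```python
from h import *
im,d=cams.read_camera("top"); a=im[170:270,230:330]; im2,_=cams.read_camera("scene"); b=im2[150:250,210:310]
save('ts.png',np.hstack([a,b]),4)
```

```text
(no output)
```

View pics/ts.png

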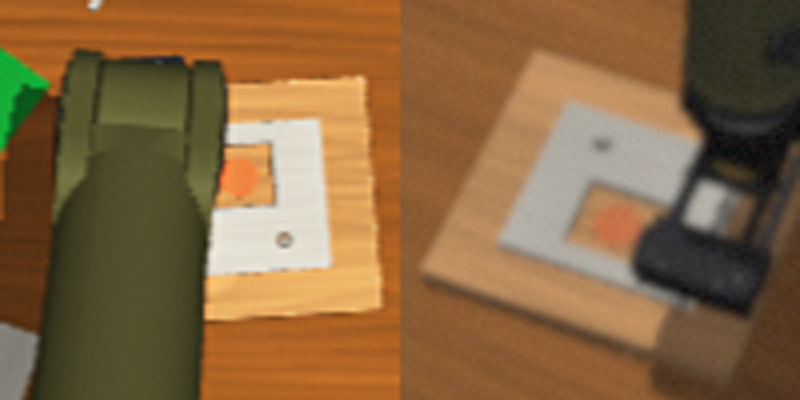

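The yaw now looks aligned and the plate is close in y. The right hole is at (285,240) in the top crop, with something pin-like showing in it. I'll back off and measure with the wrist camera.

Emit:
jog_arm(
  rows=[
    [0,0,-0.01,0,0,0,0],
    [0,0,-0.01,-0.02,0,0,0],
    [0,0,0,-0.036,0,0,0],
    [0,0,0,-0.036,0,0,0],
    [0,0,0,-0.036,0,0,0],
    [0,0,0.036,-0.036,0,0,0],
    [0,0,0.036,-0.036,0,0,0],
    [0,0,0.036,0,0,0,0],
    [0,0,0.036,0,0,0,0],
    [0,0,0.02,0,0,0,0],
    [0,0,0,0,0,0,0],
    [0,0,0,0,0,0,0],
  ],
)

```text
time_s: 9.72
tool_pos: [0.58, -0.113, 0.3892]
tool_rot: [180.0, 0.1, 4.7]
force: [0.2, 0.5, 0.5]
grip_width: 0.087
```

Run:
```python
from fit import *
o=status.get_obs(); print(o['time_s'],o['tool_pos'],o['tool_rot'])
snap('f2',(.5716,-.0616,5.0),(.578,-.059,5.0),(0,2,4,5,6,7))
```

```text
9.7167 [ 0.5800055  -0.11295663  0.38921252] [1.79969929e+02 7.78409556e-02 4.72661914e+00]
jig [ 0.5718 -0.0616  4.9391] err px 0.71 | plate [ 0.5724 -0.0609  5.4127] err 0.35 pitch 2
plate in jig mm [0.6 0.6] yaw 0.47
```

View pics/f2.png

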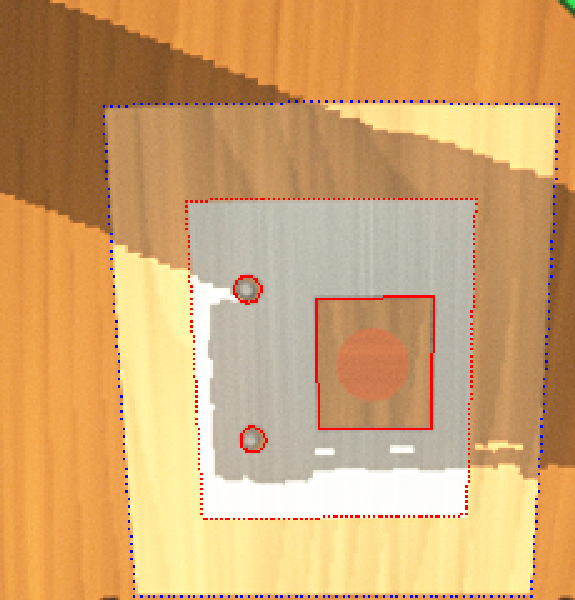

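Pins now show in both holes, at (247,290) and (252,440). I'll check flatness with the depth image.

Run:
```python
from fit import *
p=cam("wrist"); d=np.load('f2.npz')['d']; im=np.load('f2.npz')['im']
def plane(pts,pose):
    M=np.array(pts); W=M@R.from_euler('z',pose[2],degrees=True).as_matrix().T+[pose[0],pose[1],0]
    u=projm(p,W); X=np.array([at_d(p,r,c,d[int(round(r)),int(round(c))]) for c,r in u if d[int(round(r)),int(round(c))]>0])
    L=(X-[pose[0],pose[1],0])@R.from_euler('z',pose[2],degrees=True).as_matrix()
    A=np.c_[L[:,:2],np.ones(len(L))]
    k=np.linalg.lstsq(A,L[:,2],rcond=None)[0]; r=L[:,2]-A@k; g=abs(r)<3*np.median(abs(r))+1e-4; k=np.linalg.lstsq(A[g],L[g,2],rcond=None)[0]
    return k,len(L),r.std()
g=[(x,y,.024) for x in np.arange(-.055,.056,.004) for y in np.arange(-.063,.064,.004) if not(-.012<x<.048 and abs(y)<.033) and not(-.046<x<-.026 and 20e-3<abs(y)<.044)]
b=[(x,y,.018) for x in np.arange(-.09,.091,.004) for y in np.arange(-.10,.101,.004) if abs(x)>.068 or abs(y)>.08]
for n,q,z in(('plate',g,(.572,-.061,5)),('board',b,(.5718,-.0616,5))):
    k,N,s=plane(q,z); print(n,'slope deg x,y',np.round(np.degrees(k[:2]),2),'z0 mm',round(k[2]*1e3,2),N,'std mm',round(s*1e3,2))
for c in("wrist","top","scene"):
    pc=cam(c); 
    if c!="wrist": cams.read_camera(c)
    for pt in (0,2,6):
        if c=="wrist": fit(im,pc,(.5716,-.0616,5),(.572,-.061,5.2),(pt,),'tmp',None)
```

```text
plate slope deg x,y [-0.06 -0.15] z0 mm 24.36 591 std mm 0.75
board slope deg x,y [-0.01 -0.07] z0 mm 18.37 983 std mm 0.77
jig [ 0.5718 -0.0593  5.1547] err px 0.73 | plate [ 0.5725 -0.0587  5.5833] err 0.37 pitch 0
plate in jig mm [0.8 0.6] yaw 0.43
jig [ 0.5718 -0.0593  5.1547] err px 0.73 | plate [ 0.5725 -0.0586  5.5289] err 0.35 pitch 2
plate in jig mm [0.8 0.7] yaw 0.37
jig [ 0.5718 -0.0593  5.1547] err px 0.73 | plate [ 0.5724 -0.0584  5.298 ] err 0.59 pitch 6
plate in jig mm [0.7 0.9] yaw 0.14
```

The plate is flat: its slope is about 0.1° and its top is 6.0 mm above the board. I'll check that the other things haven't moved, then hand in.

Run:
```python
from h import *
im,d=cams.read_camera("scene"); o=np.load('scene0.npz'); D=cv2.GaussianBlur(im,(0,0),1.5).astype(int)-cv2.GaussianBlur(o['im'],(0,0),1.5)
for n,(r,c) in dict(cup=(280,430),box=(173,155),hammer=(115,205),punch=(284,262),green=(266,340)).items():
    print(n,'mean change',np.abs(D[r-25:r+25,c-30:c+30]).mean().round(1),'depth mm',(1e3*np.median(np.abs(d-o['d'])[r-25:r+25,c-30:c+30])).round(1))
s=status.get_obs(); print(s['time_s'],s['force'],s['tool_pos']); print(env.sign_off())
```

```text
cup mean change 5.0 depth mm 2.0
box mean change 5.0 depth mm 2.5
hammer mean change 13.6 depth mm 3.5
punch mean change 5.5 depth mm 2.1
green mean change 5.1 depth mm 2.2
9.9167 [ 0.41330723 -0.72379573  0.9768973 ] [ 0.58066831 -0.10944295  0.38926438]
the job is handed in; nothing more can be done
None
```

The guide plate is home on both pins and lies flat on the board. I handed the job in at 9.9 s with the gripper about 0.2 m above the board.

**What I did:** I picked the smaller grey plate on the jig, leaving the green one and the larger grey one alone. I pushed its +y edge with both open fingertips aligned to the jig, and the reported push force stayed at about 4 N. That one push slid it sideways, turned it straight and dropped both holes over the pins.

**Last checks on the plate:**
- **Holes:** both pins show in their holes.
- **Position:** the plate is within about 0.8 mm and 0.5° of home, which is inside the hole clearance.
- **Flatness:** the depth image gives a slope of about 0.1°, with the plate's top 6.0 mm above the board. The outline fit alone slightly preferred a 2° tilt (0.35 against 0.37 px error), but it barely tells the two apart, so I trusted the depth.

**Other things:** the cup, box, punch and green plate looked unchanged from the start. The patch of picture around the hammer changed more (13.6 against about 5), which I put down to the arm or its shadow over that spot. I did not check that separately; no move went low near the hammer.

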